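# Set the row gauge on a mosaic panel

### The arm

A 7-joint arm with a two-finger parallel gripper is mounted at the origin on a cart in front of the work surface, level with it; the furniture and walls round the work are solid. World frame = base frame: x ahead of the robot, y to its left, z up, the work surface at z = 0. Lengths are in m, angles in rad, forces in N, time in s.
With the tool pointing down it reaches from about 0.35 to 0.9 m from the base axis. Payload 8.1 kg.
Tool frame: the origin (TCP) lies at the very end of the fingers, on their centre line; the grasp point (between the pads) lies 19 mm behind it; z points along the fingers, x is the direction in which the jaws open and shut, and the axes are right-handed (so a half turn about z gives the same grasp; the last joint's range is limited). The gripper opens to 92 mm and grips with 3 to 60 N. Pads are 19 mm wide; open, the fingers measure 130 mm over their backs; the gripper's body (75 mm by 190 mm) begins 47 mm behind the grasp point.
Start: joints at [1.012, 0.434, 0.025, 1.573, -0.012, 1.134, -0.075], TCP at [0.275, -0.561, 0.198] pointing down, gripper open.
Joint ranges: [-2.62, 2.62], [-0.44, 2.09], [-1.27, 1.32], [0.08, 2.57], [-1.32, 4.46], [0.12, 2], [-2.74, 2.74]. Speed limits (rad/s): [2.22, 2.22, 3.01, 3.01, 3.14, 3.14, 3.14].

### API

Orientations are given as a rotation vector (axis times angle).
In Python, from cell import status, viewer, arm gives the robot as it stands.
- The arm moves only by the tool jog_arm, never from a script. Its argument "commands" is text: rows parted by semicolons, each of 7 numbers parted by spaces: the closure, from -1 (fully open) to 1 (shut), then the shift along the world's x, y, z normalised to -1 to 1, where 1 is 0.3 m, then the turn, a rotation vector about the world's x, y, z normalised to -1 to 1, where 1 is 2 pi rad. In form: jaw dx dy dz wx wy wz; .... A call has exactly 5 rows; each row shifts and turns the commanded pose from where the row before left it; what a row does not reach is not made up. A row lasts 1/10 s, in which the tool goes at most 50 mm and 8.59 degrees, less where a joint would pass 70% of its speed; a pose out of reach is approached as far as the arm can. A call with a number of a shift or a turn outside -1 to 1 is refused whole. A call with a gripper value outside its range is refused whole. The fingers move at their own pace and stop on an object; "force" is the grip in N (left out, the last holds). Time passes only in rows, so rows that do not move let the fingers close, or fill a call up. It gives the time, the measured TCP pose, the force and the opening at its end, in the units of the state.
- status.observe(): the state, without advancing time (a new reading comes with each control period).
- viewer.get_image(name): name is "scene" or "side" or "wrist"; returns a dict with "pixels" (400x640x3 uint8, red, green, blue), "z_map" (400x640 float32, m along the optical axis (not along the pixel's ray), 0 where there is no reading), "camera_matrix" (3x3 intrinsics, pixels), "R" (3x3) and "t" (3): a world point X has camera coordinates R X + t. Camera axes: x right, y down, z forward; pixel columns grow to the right and rows downward; lengths in m; the calibration is good to about 2 mm. A picture is of the moment at which its call begins.
- arm.sign_off(): hands the job in, once; it reports no verdict.
The state is a dict: "clock": time; "joints": joint angles; "dq": joint speeds; "joint_efforts": joint torques, N m; "position": TCP position; "ee_rot": TCP orientation; "force": force on the tool from outside, world axes, zero at the start; "ft_torque": the same for the moment, N m; "width": opening from 0.0 (shut) to 1.0 (fully open).
Only numpy, scipy, OpenCV 4.12 (cv2) and the standard library are available. Lean on these libraries where they do the work, as an engineer would, in place of code of your own. Each camera call takes 0.05 s, during which the arm holds its last target. There are 200 camera calls.

### The job

On the wooden mosaic jig, first turn the brass turnbutton (it has a black post to take it by) until it lies fully across the edge of the tiled panel, so that the panel is secured. Then squeeze the black grip of the sprung gauge arm so that its yellow lock button is pressed in, and draw the arm out to the left until the steel blade stands level with the red mark on the white scale. Finish while still holding it there, button squeezed in (the arm springs home if let go), and do not disturb the red mark, the panel, the phone or the cup behind the jig.

Things in the scene. Friction and masses are not known exactly. Their poses are not given: they have to be found in the camera images.
- jig: fixed wooden board 195 x 350 x 12 mm on the table, turned up to 0.25 rad; origin on its underside, x away from the robot, y left along it, z up ('jig' axes). Board at jig x -105..90 mm. An aluminium tube (jig y -165..-40, x 40..70, top 54 mm high) at its right holds the gauge arm; a white scale (27 mm high) runs along y at jig x -85; fences 19 mm high frame the panel
- gauge_arm (a joint): how far the steel gauge arm is drawn out of the tube, m: 0 = home (start, kept there by a catch), grows to the left (jig +y), stop at 0.100. It moves only along jig y. While the yellow button is less than about 4 mm in, the catch blocks the arm. A return spring pulls it home with 2.2 N (at 0) to 3.7 N (at 0.100); let go, it runs home and the catch locks again
- grip (a point): centre of the black grip block on the end of the arm, 74 mm above the table, at jig (55, -5 + arm travel) mm. Block 24 (jig x) x 26 (y) mm, 30..94 mm high. Jig axes. Squeeze it along jig x from above: the yellow button is on its robot side (-x) at this height. Width with button out 32, pressed in 26 mm (then centred 1 mm to -x of this point). Below it the blade runs to -x, its top 44 mm high
- lock_button (a joint): travel of the yellow lock button (16 mm wide, 22 mm high) into the grip, along jig +x, m: 0 = out, 0.006 = fully in. Spring: 1.5 N to start, 3.3 N fully in; it comes out when let go
- blade_tip (a point): point under the steel blade over the scale, jig x -85 mm, mid-thickness, 35 mm above the table. The blade is 3 mm thick, parallel to jig x, fixed to the arm; this point is 140 mm from the grip's centre line, straight along jig -x (same jig y). Jig axes
- red_mark (a point): top centre of the red mark, a 4 mm wide rider on the white scale with a red tab in front, 29 mm above the table, at jig x -85 mm; it stands at a different place each time, 45 to 85 mm to the left (jig +y) of the home position of blade and grip. The blade passes 5 mm above it. Axes as the jig's
- turnbutton (a joint): angle of the brass turnbutton (flat bar 14 mm wide, about 48 mm long, on an upright pivot), rad, counter-clockwise from above: 0 = bar points to the robot (jig -x), beside the panel; 1.571 (stop) = bar points along jig -y, fully across the edge of the panel. Starts at 0 to 0.25. It turns with light friction and stays where it is left
- post (a point): centre of the black upright post on the bar of the turnbutton: round, 12 mm across, from 27 to 58 mm above the table, this point is 43 mm up; 28 mm from the pivot's axis
- pivot (a point): upright pivot axis of the turnbutton, at the top of the bar, 27 mm above the table, at jig (0, 147) mm
- panel: loose plywood panel 90 x 150 x 8 mm with two rows of pale glass tiles glued on its right part, lying on the jig board between fences, top 20 mm (tiles 27 mm) above the table. Origin at the centre of its underside, at about jig (-15, 55, 12) mm
- phone: dark phone lying on the table, 152 x 73 x 11 mm, origin under its centre; leave alone
- offcut_cup: clear cup of glass offcuts, 112 mm across, 110 mm high, behind the jig, origin under its centre; leave alone

How it is judged:
On the way, in this order (a step that is already met when the one before it is completed fails the run):
1. the turnbutton lies across the panel's edge while the gauge arm is still home (value of joint turnbutton above 1.3 rad and value of joint gauge_arm below 0.01 m), for 0.2 s.
2. the fingers squeeze the lock button in and the arm is out of its catch (value of joint lock_button above 0.004 m and value of joint gauge_arm above 0.015 m and contact force between the fingers and lock_button above 1 N), for 0.1 s.
At the end, for the whole second after the job is handed in: The fingers still hold the grip with the lock button at least 4 mm in; the middle of the blade is within 4 mm of the middle of the red mark along the scale and at rest; the turnbutton is at 1.3 rad or more; the panel lies flat in the jig (y of blade_tip in the frame of red_mark between -0.004 and 0.004 m and value of joint lock_button above 0.004 m and contact force between the fingers and lock_button above 1 N and velocity of joint gauge_arm between -0.01 and 0.01 m/s and value of joint turnbutton above 1.3 rad and z of panel in the frame of jig below 0.016 m); the arm keeps its last pose, push and grip.
It fails at once if the red mark is shifted along the scale by more than 3 mm (distance of red_mark from where it was at the start of the episode above 0.003 m).
It fails at once if the panel is moved by more than 10 mm (distance of panel from where it was at the start of the episode above 0.01 m).
It fails at once if the phone is moved by more than 20 mm (distance of phone from where it was at the start of the episode above 0.02 m).
It fails at once if the cup is moved by more than 20 mm (distance of offcut_cup from where it was at the start of the episode above 0.02 m).
It also fails if it takes over 45 s, if anything falls off the work surface, if the arm or the gripper's body presses on something with over 40 N, if the wrist force passes 120 N, or if a joint passes its speed limit or range.

## Working session

There is one attempt and no reset: what is moved stays moved. The work goes in short steps, Python scripts to look and compute and a tool call to move; the robot and the scene stay as the last step left them, time stands still between calls to the robot, and variables do not carry over. Pictures are saved under pics/ and viewed, about 8 in all and at most 12, crops included, and the job is handed in when it is done.

Besides the shell and the picture viewer there is one more tool, called by a JSON object that holds its "api" and its "payload". jog_arm: Moves the arm, as the interface text tells. Scaled input: -1 to 1 covers 0.3 m each way for a shift and 2 pi rad each way for a turn. Its arguments: {"type":"object","properties":{"commands":{"type":"string"},"force":{"type":"number"}},"required":["commands"]}

```bash
mkdir -p pics; ls; cat > h.py <<'E'
import numpy as np,cv2
from cell import status,viewer,arm
def snap(n,f):
    im=viewer.get_image(n); cv2.imwrite('pics/'+f+'.png',im['pixels'][:,:,::-1]); np.savez('pics/'+f+'.npz',**im); return im
def world(im,u,v,z=None):
    K=np.array(im['camera_matrix']);R=np.array(im['R']);t=np.array(im['t'])
    r=R.T@np.linalg.inv(K)@np.array([u,v,1.]); c=-R.T@t
    if z is None:
        return c+r*float(im['z_map'][int(round(v)),int(round(u))])
    return c+r*(z-c[2])/r[2]
E
python3 - <<'E'
from h import *
print(status.observe())
a=snap('scene','s0');b=snap('side','d0')
for i in(a,b): print(i['R'],-i['R'].T@i['t'])
E
```

```text
pics
{'clock': 0.0, 'joints': array([ 1.01241961,  0.43517756,  0.024997  ,  1.57409028, -0.01159777,
        1.13398538, -0.07506794]), 'dq': array([ 0.00016802,  0.00179751,  0.00165894, -0.00055949,  0.00011582,
        0.00081189,  0.00064736]), 'joint_efforts': array([-6.56096800e-04, -6.67860317e+01,  9.84675698e-01, -3.14468157e+01,
       -6.08062372e-02,  4.25951346e-02,  1.60683826e-04]), 'position': array([ 0.27479215, -0.56074366,  0.19717613]), 'ee_rot': array([-2.66525890e+00,  1.66185973e+00,  2.13389567e-03]), 'force': array([0.14666287, 0.0986681 , 0.19221006]), 'ft_torque': array([-0.00635882, -0.02994897, -0.00285494]), 'width': 1.0052998467247256}
[[-0.86704142 -0.49823276  0.00181378]
 [-0.32321077  0.55968433 -0.76307814]
 [ 0.37917539 -0.66220659 -0.64630369]] [0.2109724  0.62698109 0.76531905]
[[ 0.48316945  0.87543965 -0.01235722]
 [ 0.52460674 -0.30078115 -0.79644113]
 [-0.70095297  0.37833334 -0.6045898 ]] [ 1.409165   -0.51019615  0.80242948]
```

View pics/s0.png

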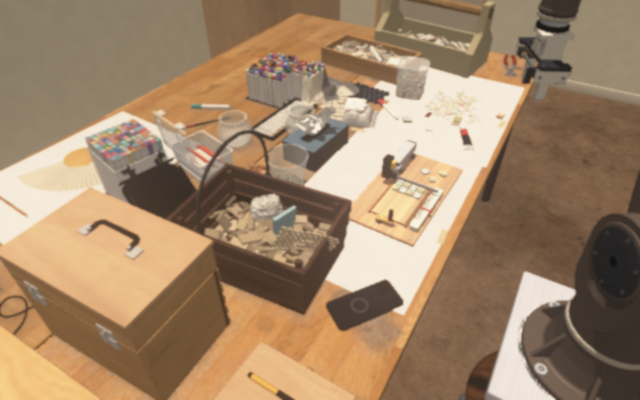

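View pics/d0.png

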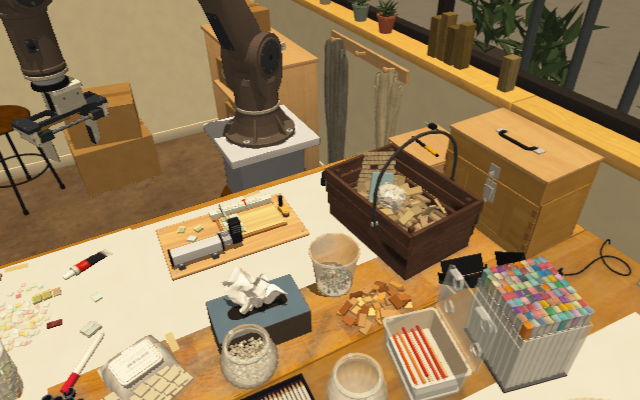

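The jig is at about (410,195) in the scene picture and (235,235) in the side one. The phone is at (365,305) in the scene view. I'll enlarge both jig areas.

```bash
python3 - <<'E'
import cv2,numpy as np
a=cv2.imread('pics/s0.png')[140:250,345:470];b=cv2.imread('pics/d0.png')[180:285,150:315]
a=cv2.resize(a,None,fx=4.5,fy=4.5,interpolation=cv2.INTER_CUBIC)
b=cv2.resize(b,None,fx=4.8,fy=4.8,interpolation=cv2.INTER_CUBIC)
cv2.imwrite('pics/sc.png',a);cv2.imwrite('pics/dc.png',b)
E
```

```text
(no output)
```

View pics/dc.png

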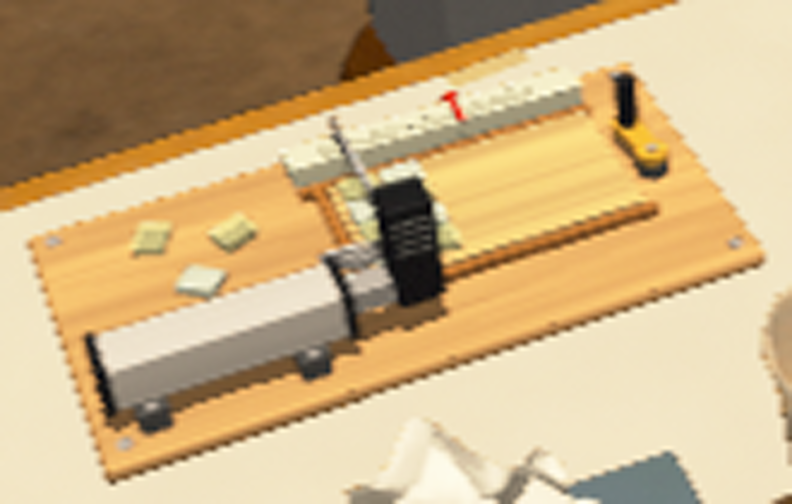

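The crop shows the board corners at crop pixels (30,240), (108,477), (765,258) and (632,68). The red mark is at (452,97), the post top at (625,77), the pivot at (653,148), and the grip top at about (402,187).

```bash
cat >> h.py <<'E'
def fit(J,W):
    J=np.array(J);W=np.array(W)[:,:2];a=J.mean(0);b=W.mean(0)
    U,S,V=np.linalg.svd((J-a).T@(W-b));R=V.T@U.T;t=b-R@a
    return R,t,np.arctan2(R[1,0],R[0,0]),((J@R.T+t)-W)*1000
E
python3 - <<'E'
from h import *
np.set_printoptions(suppress=True,precision=4)
b=dict(np.load('pics/d0.npz'))
f=lambda u,v,z:world(b,150+u/4.8-.4,180+v/4.8-.4,z)
J=[(-.105,-.175),(.09,-.175),(.09,.175),(-.105,.175)]
W=[f(30,240,.012),f(108,477,.012),f(765,258,.012),f(632,68,.012)]
R,t,th,e=fit(J,W);print('th',th,'t',t);print(e)
for n,u,v,z in [('post',625,77,.058),('piv',653,148,.03),('red',452,97,.029),('grip',402,187,.094),('tip',335,122,.044)]:
    w=f(u,v,z)[:2];print(n,w,R.T@(w-t)*1000)
print('post pred0..', [R@(np.array([-.028*np.cos(a),.147-.028*np.sin(a)]))+t for a in(0,.8,1.57)])
print('grip',R@[.055,-.005]+t)
E
```

```text
th -0.04849561544031621 t [ 0.4948 -0.2803]
[[-0.668  -2.0279]
 [ 0.3517 -2.9718]
 [ 2.9705  2.9428]
 [-2.6541  2.0568]]
post [ 0.4654 -0.133 ] [-36.4753 145.6372]
piv [ 0.4972 -0.1329] [ -4.7524 147.3152]
red [ 0.3972 -0.2113] [-100.8008   64.1552]
grip [ 0.5394 -0.2848] [44.7482 -2.3716]
tip [ 0.4063 -0.2811] [-88.3329  -5.1536]
post pred0.. [array([ 0.474 , -0.1321]), array([ 0.4815, -0.1526]), array([ 0.5006, -0.1614])]
grip [ 0.5495 -0.2879]
```

{"api": "jog_arm", "payload": {"commands": "-1 .07 .12 .05 0 0 .009; -1 .07 .12 .05 0 0 .009; -1 .07 .12 .05 0 0 .009; -1 .07 .12 .05 0 0 .009; -1 .07 .12 .05 0 0 .009", "force": 10}}

```text
clock: 0.6
position: [0.3804, -0.3795, 0.2732]
ee_rot: [-2.875, 1.267, 0.001]
force: [0.8, -0.7, -0.1]
width: 1.002
```

{"api": "jog_arm", "payload": {"commands": "-1 .07 .12 .03 0 0 0; -1 .07 .12 .03 0 0 0; -1 .05 .12 .03 0 0 0; -1 .03 .12 0 0 0 0; -1 0 0 0 0 0 0"}}

```text
clock: 1.1
position: [0.4479, -0.2314, 0.3002]
ee_rot: [-2.876, 1.257, -0.0]
force: [0.5, 0.1, -0.2]
width: 1.0
```

```bash
python3 - <<'E'
from h import *
print(status.observe()['position']);a=snap('wrist','w1');print(a['R'],-a['R'].T@a['t'])
print(status.observe()['ee_rot'])
E
```

```text
[ 0.44794012 -0.23136     0.30022019]
[[ 6.79155438e-01 -7.33994141e-01 -7.01289558e-04]
 [-7.09960472e-01 -6.57159286e-01  2.53175435e-01]
 [-1.86290145e-01 -1.71447585e-01 -9.67420130e-01]] [ 0.49756945 -0.18460018  0.48725398]
[-2.87615037e+00  1.26248321e+00  1.38416055e-04]
```

View pics/w1.png

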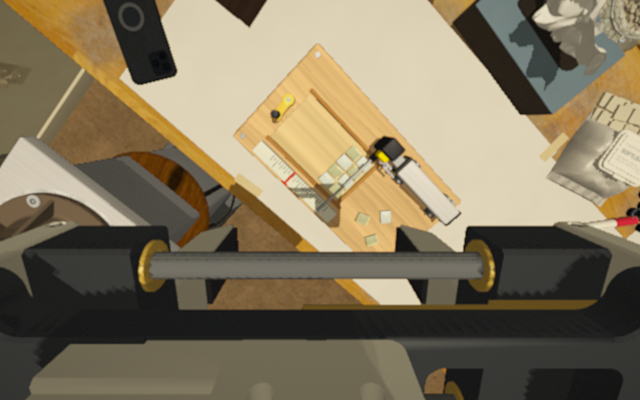

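The wrist view shows the whole jig: post at about (276,114), pivot (290,100), red mark (290,182), grip (387,150). I'll enlarge it to read the pixels.

```bash
python3 - <<'E'
import cv2
a=cv2.imread('pics/w1.png')[40:235,225:470]
cv2.imwrite('pics/wc.png',cv2.resize(a,None,fx=3,fy=3,interpolation=cv2.INTER_CUBIC))
E
```

```text
(no output)
```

View pics/wc.png

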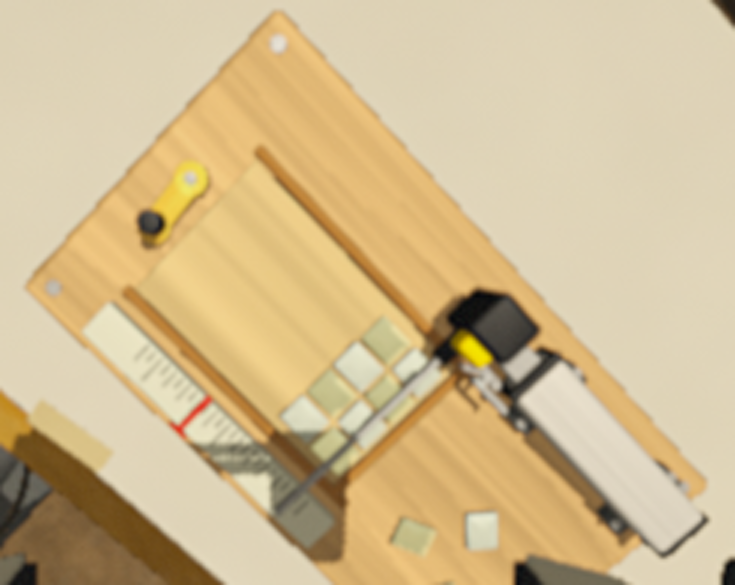

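```bash
cat >> h.py <<'E'
def rep(im,f,J,P,pts):
    np.set_printoptions(suppress=True,precision=4)
    R,t,th,e=fit(J,[f(*p) for p in P]);print('th',th,'t',t);print(e)
    for n,u,v,z in pts:
        w=f(u,v,z)[:2];print(n,w,R.T@(w-t)*1000)
    print('pred piv',R@[0,.147]+t,'grip',R@[.055,-.005]+t)
    return R,t
E
python3 - <<'E'
from h import *
b=dict(np.load('pics/w1.npz'))
f=lambda u,v,z:world(b,225+u/3-.33,40+v/3-.33,z)
rep(b,f,[(.09,.175),(-.105,.175),(.09,-.175),(0,.147)],[(280,10,.012),(27,287,.012),(707,485,.012),(190,177,.029)],
[('post',152,222,.058),('piv',190,177,.03),('red',197,413,.029),('redtab',181,430,.027),('tip',283,505,.044),('grip',498,325,.094),('tubeend',665,555,.054)])
E
```

```text
th -0.043865838348875044 t [ 0.4867 -0.278 ]
[[ 1.9045  2.1982]
 [-2.8098  2.8448]
 [ 1.1671 -4.3704]
 [-0.2618 -0.6725]]
post [ 0.4662 -0.1341] [-26.7209 142.9158]
piv [ 0.4934 -0.1306] [  0.2464 147.5658]
red [ 0.4061 -0.2123] [-83.3282  62.1358]
redtab [ 0.3929 -0.2123] [-96.5448  61.6027]
tip [ 0.403  -0.2778] [-83.5914  -3.3914]
grip [ 0.5403 -0.2806] [53.7032 -0.2177]
tubeend [ 0.5217 -0.442 ] [  42.2043 -162.3063]
pred piv [ 0.4931 -0.1312] grip [ 0.5414 -0.2854]
```

{"api": "jog_arm", "payload": {"commands": "0 .012 .065 -.133 0 0 0; 0 .012 .065 -.133 0 0 0; 0 .012 .065 -.133 0 0 0; 0 .012 .065 -.133 0 0 0; 0 .012 .065 -.133 0 0 0"}}

```text
clock: 1.65
position: [0.4636, -0.1405, 0.0988]
ee_rot: [2.872, -1.273, 0.0]
force: [1.4, -0.1, -0.0]
width: 0.613
```

```bash
python3 - <<'E'
from h import *
print(status.observe()['position']);a=snap('wrist','w2')
cv2.imwrite('pics/w2c.png',cv2.resize(a['pixels'][:300,120:520,::-1],None,fx=2,fy=2,interpolation=cv2.INTER_CUBIC))
E
```

```text
[ 0.46357447 -0.14054153  0.09884306]
```

View pics/w2c.png

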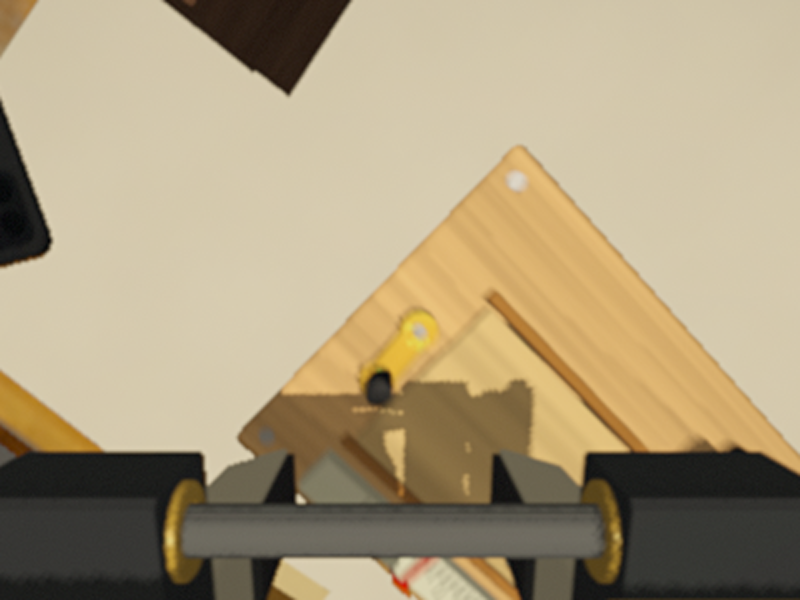

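Post top at crop (378,388), pivot at (418,330).

```bash
python3 - <<'E'
from h import *
b=dict(np.load('pics/w2.npz'))
f=lambda u,v,z:world(b,120+u/2-.25,v/2-.25,z)
print(f(378,388,.058),f(418,330,.029),f(519,148,.012))
print(status.observe()['position'])
E
```

```text
[ 0.4678393 -0.1275676  0.058    ] [ 0.49367788 -0.12733582  0.029     ] [ 0.58078555 -0.1079281   0.012     ]
[ 0.46065126 -0.13602728  0.09333669]
```

{"api": "jog_arm", "payload": {"commands": "0 0 0 0 0 0 0; 0 0 0 0 0 0 0; 0 0 0 0 0 0 0;0 0 0 0 0 0 0;0 0 0 0 0 0 0"}}

```text
clock: 2.2
position: [0.4646, -0.1405, 0.1014]
ee_rot: [-2.873, 1.272, -0.003]
force: [0.2, -0.0, 0.4]
width: 0.5
```

```bash
python3 - <<'E'
from h import *
print(status.observe()['position']);a=snap('wrist','w3');print(status.observe()['position'])
h=cv2.cvtColor(a['pixels'],cv2.COLOR_RGB2HSV)
# black blob near post, white pivot screw
reg=np.zeros((400,640),bool);reg[140:225,270:380]=1
ys,xs=np.where(reg&(a['pixels'].max(2)<45));print(len(xs),xs.mean(),ys.mean(),xs.min(),xs.max(),ys.min(),ys.max())
zz=np.array([world(a,x,y) for x,y in zip(xs,ys)]);top=zz[:,2]>.054;print(zz[top].mean(0),zz[top].std(0),top.sum())
ys,xs=np.where(reg&(h[...,1]>150)&(h[...,0]>20)&(h[...,0]<32));print('brass',len(xs),xs.mean(),ys.mean())
E
```

```text
[ 0.46461759 -0.14053929  0.10139042]
[ 0.46446752 -0.14033758  0.10119789]
98 309.1938775510204 195.05102040816325 304 315 187 204
[ 0.46675632 -0.12987736  0.06562333] [0.00958172 0.0074972  0.04209928] 58
brass 547 321.9689213893967 175.09872029250457
```

{"api": "jog_arm", "payload": {"commands": "0 .008 .035 0 0 0 0; 0 0 0 -.08 0 0 0; 0 0 0 -.08 0 0 0;0 0 0 -.067 0 0 0;0 0 0 0 0 0 0"}}

```text
clock: 2.75
position: [0.4649, -0.128, 0.0305]
ee_rot: [2.873, -1.269, -0.006]
force: [-0.5, 0.5, 1.1]
width: 0.5
```

{"api": "jog_arm", "payload": {"commands": "1 0 0 0 0 0 0; 1 0 0 0 0 0 0; 1 0 0 0 0 0 0; 1 0 0 0 0 0 0; 1 0 0 0 0 0 0", "force": 8}}

```text
clock: 3.25
position: [0.4668, -0.1293, 0.0328]
ee_rot: [-2.873, 1.27, -0.001]
force: [-0.1, -0.1, 0.3]
width: 0.117
```

```bash
python3 - <<'E'
from h import *
print(status.observe()['position'],status.observe()['force']);a=snap('side','d3')
cv2.imwrite('pics/d3c.png',cv2.resize(a['pixels'][150:260,180:340,::-1],None,fx=4,fy=4,interpolation=cv2.INTER_CUBIC))
E
```

```text
[ 0.46676752 -0.1293468   0.03281075] [-0.09204911 -0.06604834  0.28240905]
```

View pics/d3c.png

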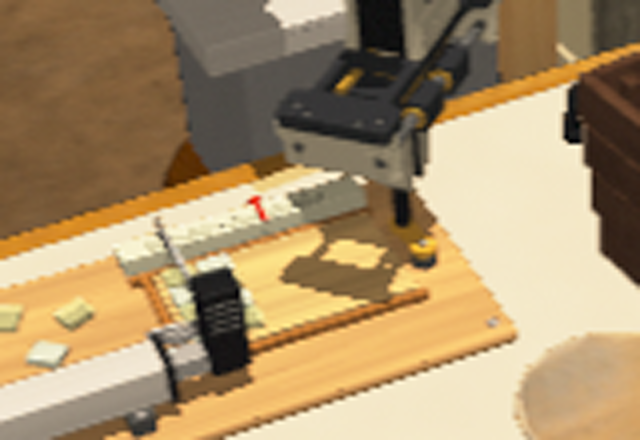

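{"api": "jog_arm", "payload": {"commands": "1 .003 -.029 0 0 0 0; 1 .013 -.026 0 0 0 0; 1 .021 -.021 0 0 0 0; 1 .026 -.013 0 0 0 0; 1 .027 -.005 0 0 0 0"}}

```text
clock: 3.8
position: [0.4943, -0.1583, 0.0323]
ee_rot: [2.873, -1.272, 0.0]
force: [0.2, -0.2, 0.6]
width: 0.009
```

{"api": "jog_arm", "payload": {"commands": "1 0 0 0 0 0 0; 1 0 0 0 0 0 0; 1 0 0 0 0 0 0; 1 0 0 0 0 0 0; 1 0 0 0 0 0 0"}}

```text
clock: 4.3
position: [0.4933, -0.1573, 0.0324]
ee_rot: [2.874, -1.27, -0.0]
force: [0.0, -1.0, 0.4]
width: 0.006
```

```bash
python3 - <<'E'
from h import *
a=snap('side','d4')
cv2.imwrite('pics/d4c.png',cv2.resize(a['pixels'][150:260,180:340,::-1],None,fx=4,fy=4,interpolation=cv2.INTER_CUBIC))
E
```

```text
(no output)
```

View pics/d4c.png

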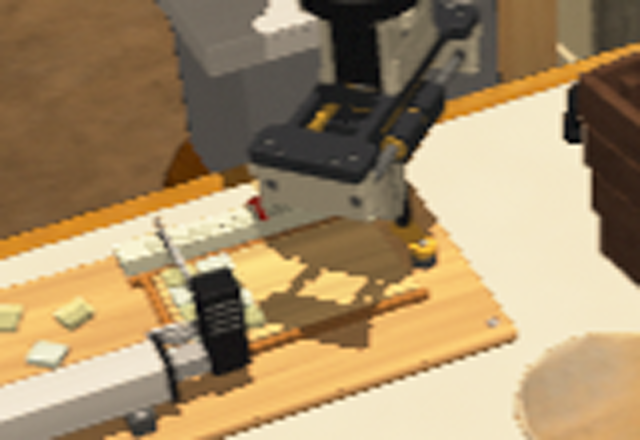

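The side view shows the black post still near its original spot, right of the gripper at crop (404,215). The jaws are shut on nothing, so they missed or slipped off. I'll lift straight up and look.

{"api": "jog_arm", "payload": {"commands": "1 0 0 .13 0 0 0; 1 0 0 .13 0 0 0; 0 -.05 -.05 0 0 0 0; 0 0 0 0 0 0 0; 0 0 0 0 0 0 0"}}

```text
clock: 4.85
position: [0.4781, -0.1725, 0.1101]
ee_rot: [2.873, -1.271, -0.001]
force: [-0.1, 0.1, 0.4]
width: 0.221
```

{"api": "jog_arm", "payload": {"commands": "0 0 0 0 0 0 0; 0 0 0 0 0 0 0; 0 0 0 0 0 0 0; 0 0 0 0 0 0 0; 0 0 0 0 0 0 0"}}

```text
clock: 5.35
position: [0.4785, -0.1722, 0.1102]
ee_rot: [-2.874, 1.27, 0.0]
force: [0.0, -0.6, 0.6]
width: 0.501
```

```bash
python3 - <<'E'
from h import *
print(status.observe()['position']);a=snap('wrist','w5')
cv2.imwrite('pics/w5c.png',cv2.resize(a['pixels'][80:280,180:440,::-1],None,fx=3,fy=3,interpolation=cv2.INTER_CUBIC))
E
```

```text
[ 0.47852673 -0.17220361  0.11016895]
```

View pics/w5c.png

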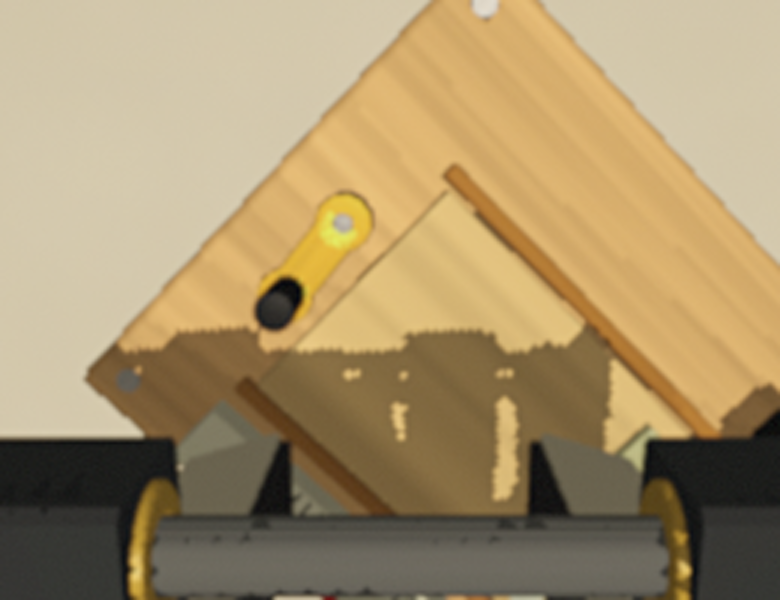

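The post did not move: top at crop (277,306), pivot (343,222), still at an angle near 0.1.

```bash
python3 - <<'E'
from h import *
np.set_printoptions(suppress=True,precision=4)
b=dict(np.load('pics/w5.npz'))
f=lambda u,v,z=None:world(b,180+u/3-.33,80+v/3-.33,z)
for n,p in dict(post=(277,306,.058),piv=(343,222,.03),corner=(88,377,.012),screw=(485,5,.012)).items():
  print(n,f(*p),f(p[0],p[1]))
print('fingers', f(290,500), f(530,500))
c=-b['R'].T@b['t'];print(c, b['R'])
print(b['R']@(np.array([.4785,-.1722,.1102]))+b['t'])
E
```

```text
post [ 0.4675 -0.1311  0.058 ] [ 0.4675 -0.1311  0.0579]
piv [ 0.4938 -0.1298  0.03  ] [ 0.4936 -0.1299  0.0283]
corner [ 0.3934 -0.1005  0.012 ] [ 0.3934 -0.1005  0.012 ]
screw [ 0.5704 -0.1187  0.012 ] [ 0.5704 -0.1187  0.012 ]
fingers [ 0.4632 -0.1548  0.1457] [ 0.4925 -0.19    0.1414]
[ 0.5288 -0.1255  0.2971] [[ 0.6733 -0.7394 -0.0001]
 [-0.7148 -0.651   0.2554]
 [-0.1889 -0.1718 -0.9668]]
[0.0007 0.0186 0.1982]
```

```bash
python3 - <<'E'
from h import *
np.set_printoptions(suppress=True,precision=3)
for n in('d0','d3','d4'):
  b=dict(np.load(f'pics/{n}.npz'));K,R,t=b['camera_matrix'],b['R'],b['t']
  for X in([.4668,-.1293,.0328],[.4675,-.1311,.058],[.4675,-.1311,.03]):
    p=K@(R@np.array(X)+t);print(n,X,p[:2]/p[2])
  for v in range(180,214,2): print(v,[tuple(np.round(world(b,u,v)*1000).astype(int))+tuple(b['pixels'][v,u]//10) for u in(278,281,284,287)])
E
```

```text
d0 [0.4668, -0.1293, 0.0328] [281.941 203.074]
d0 [0.4675, -0.1311, 0.058] [280.803 195.826]
d0 [0.4675, -0.1311, 0.03] [281.508 204.247]
180 [(np.int64(1409), np.int64(-510), np.int64(802), np.uint8(21), np.uint8(14), np.uint8(4)), (np.int64(319), np.int64(-67), np.int64(-2), np.uint8(21), np.uint8(14), np.uint8(4)), (np.int64(330), np.int64(-61), np.int64(2), np.uint8(21), np.uint8(14), np.uint8(4)), (np.int64(331), np.int64(-52), np.int64(0), np.uint8(20), np.uint8(13), np.uint8(3))]
182 [(np.int64(325), np.int64(-79), np.int64(-2), np.uint8(21), np.uint8(14), np.uint8(4)), (np.int64(334), np.int64(-73), np.int64(2), np.uint8(20), np.uint8(13), np.uint8(3)), (np.int64(337), np.int64(-65), np.int64(0), np.uint8(19), np.uint8(13), np.uint8(7)), (np.int64(336), np.int64(-55), np.int64(-3), np.uint8(23), np.uint8(22), np.uint8(19))]
184 [(np.int64(331), np.int64(-82), np.int64(-4), np.uint8(21), np.uint8(19), np.uint8(15)), (np.int64(345), np.int64(-78), np.int64(3), np.uint8(24), np.uint8(22), np.uint8(19)), (np.int64(346), np.int64(-69), np.int64(1), np.uint8(24), np.uint8(22), np.u
[... 16693 characters left out ...]
(np.int64(461), np.int64(-140), np.int64(9), np.uint8(12), np.uint8(8), np.uint8(5)), (np.int64(465), np.int64(-133), np.int64(9), np.uint8(12), np.uint8(9), np.uint8(3)), (np.int64(490), np.int64(-134), np.int64(27), np.uint8(12), np.uint8(9), np.uint8(5)), (np.int64(491), np.int64(-126), np.int64(25), np.uint8(24), np.uint8(21), np.uint8(8))]
212 [(np.int64(481), np.int64(-148), np.int64(19), np.uint8(12), np.uint8(9), np.uint8(5)), (np.int64(472), np.int64(-136), np.int64(9), np.uint8(12), np.uint8(9), np.uint8(5)), (np.int64(497), np.int64(-138), np.int64(27), np.uint8(22), np.uint8(16), np.uint8(4)), (np.int64(505), np.int64(-133), np.int64(30), np.uint8(24), np.uint8(18), np.uint8(5))]
```

Depth in the side pictures shows the finger tips ending at z ≈ 0.063 while the reported TCP z is 0.032. The wrist view agrees, so the real tips sit about 30 mm above the reported TCP and the jaws closed above the post. I'll go lower by that amount, watching the force and checking with depth.

{"api": "jog_arm", "payload": {"commands": "0 -.037 .137 0 0 0 0; 0 0 0 -.1 0 0 0; 0 0 0 -.1 0 0 0; 0 0 0 -.08 0 0 0; 0 0 0 0 0 0 0"}}

```text
clock: 5.9
position: [0.4652, -0.1308, 0.024]
ee_rot: [2.873, -1.269, -0.008]
force: [0.2, 0.3, 0.4]
width: 0.497
```

{"api": "jog_arm", "payload": {"commands": "0 0 0 -.02 0 0 0; 0 0 0 -.02 0 0 0; 0 0 0 -.02 0 0 0; 0 0 0 0 0 0 0; 0 0 0 0 0 0 0"}}

```text
clock: 6.4
position: [0.4675, -0.1314, 0.0086]
ee_rot: [-2.873, 1.27, -0.001]
force: [-0.3, 0.4, -1.1]
width: 0.5
```

```bash
cat >> h.py <<'E'
def cloud(im,lo,hi):
    K,R,t=im['camera_matrix'],im['R'],im['t'];v,u=np.mgrid[:400,:640]
    d=im['z_map'].ravel().astype(float);P=np.linalg.inv(K)@np.stack([u.ravel(),v.ravel(),np.ones(u.size)])*d
    W=(R.T@(P-np.array(t).reshape(3,1))).T;m=(d>0)&(W>lo).all(1)&(W<hi).all(1)
    return W[m],im['pixels'].reshape(-1,3)[m],np.stack([u.ravel(),v.ravel()],1)[m]
E
python3 - <<'E'
from h import *
np.set_printoptions(suppress=True,precision=3)
s=status.observe();p=s['position'];print(p,s['force'])
b=snap('side','d6')
W,c,uv=cloud(b,[p[0]-.05,p[1]-.06,.03],[p[0]+.05,p[1]+.06,.11])
g=c.max(1)>70
for z in np.arange(.03,.11,.01):
  m=g&(W[:,2]>z)&(W[:,2]<z+.01); print(round(z,3),m.sum(),W[m].mean(0) if m.any() else '', W[m].std(0)if m.any() else '')
E
```

```text
[ 0.468 -0.131  0.009] [-0.287  0.401 -1.085]
0.03 6 [ 0.469 -0.124  0.036] [0.017 0.021 0.002]
0.04 19 [ 0.476 -0.131  0.045] [0.018 0.023 0.003]
0.05 46 [ 0.483 -0.142  0.055] [0.019 0.026 0.003]
0.06 16 [ 0.472 -0.127  0.064] [0.021 0.031 0.003]
0.07 3 [ 0.451 -0.098  0.074] [0.002 0.001 0.001]
0.08 2 [ 0.474 -0.128  0.085] [0.022 0.016 0.005]
0.09 7 [ 0.456 -0.11   0.095] [0.002 0.002 0.003]
0.1 12 [ 0.463 -0.097  0.105] [0.007 0.013 0.004]
```

{"api": "jog_arm", "payload": {"commands": "1 0 0 0 0 0 0; 1 0 0 0 0 0 0; 1 0 0 0 0 0 0; 1 0 0 0 0 0 0; 1 0 0 0 0 0 0", "force": 12}}

```text
clock: 6.95
position: [0.467, -0.1313, 0.0083]
ee_rot: [2.873, -1.27, -0.001]
force: [-1.4, -0.5, 2.3]
width: 0.127
```

{"api": "jog_arm", "payload": {"commands": "1 0 0 0 0 0 0; 1 0 0 0 0 0 0; 1 0 0 0 0 0 0; 1 0 0 0 0 0 0; 1 0 0 0 0 0 0"}}

```text
clock: 7.45
position: [0.4671, -0.1312, 0.0083]
ee_rot: [2.873, -1.27, -0.001]
force: [-3.4, 1.5, 2.9]
width: 0.123
```

{"api": "jog_arm", "payload": {"commands": "1 .003 -.027 0 0 0 0; 1 .012 -.025 0 0 0 0; 1 .02 -.02 0 0 0 0; 1 .024 -.012 0 0 0 0; 1 .026 -.005 0 0 0 0"}}

```text
clock: 7.95
position: [0.4908, -0.1585, 0.0078]
ee_rot: [2.872, -1.27, -0.006]
force: [-5.9, 1.9, 3.8]
width: 0.123
```

{"api": "jog_arm", "payload": {"commands": "1 .01 0 0 0 0 0; 1 0 0 0 0 0 0; 1 0 0 0 0 0 0; 1 0 0 0 0 0 0; 1 0 0 0 0 0 0"}}

```text
clock: 8.45
position: [0.4929, -0.1584, 0.0077]
ee_rot: [2.871, -1.27, -0.007]
force: [-8.5, 0.5, 6.3]
width: 0.128
```

{"api": "jog_arm", "payload": {"commands": ".5 -.008 0 0 0 0 0; .3 0 0 0 0 0 0; .3 0 0 0 0 0 0; .3 0 0 .1 0 0 0; .3 0 0 .15 0 0 0"}}

```text
clock: 8.95
position: [0.4922, -0.1576, 0.0823]
ee_rot: [2.873, -1.269, -0.007]
force: [1.2, -1.1, 0.3]
width: 0.35
```

{"api": "jog_arm", "payload": {"commands": "-1 0 0 .15 0 0 .02; -1 0 0 .12 0 0 .02; -1 .05 -.15 0 0 0 .02; -1 .04 -.15 0 0 0 .02; -1 .04 -.15 0 0 0 .02"}}

```text
clock: 9.45
position: [0.5336, -0.2948, 0.1653]
ee_rot: [3.125, -0.31, 0.004]
force: [0.5, -0.3, 0.6]
width: 0.737
```

{"api": "jog_arm", "payload": {"commands": "-1 0 -.09 0 0 0 .02; -1 0 0 0 0 0 .005; -1 0 0 0 0 0 0; -1 0 0 0 0 0 0; -1 0 0 0 0 0 0"}}

```text
clock: 9.95
position: [0.533, -0.3185, 0.1646]
ee_rot: [-3.141, 0.072, -0.001]
force: [-0.4, 0.2, -0.3]
width: 0.998
```

```bash
python3 - <<'E'
from h import *
print(status.observe()['position'],status.observe()['ee_rot']);a=snap('wrist','w7');b=snap('side','d7')
cv2.imwrite('pics/w7c.png',cv2.resize(a['pixels'][:300,120:520,::-1],None,fx=2,fy=2,interpolation=cv2.INTER_CUBIC))
E
```

```text
[ 0.53297657 -0.31845521  0.16463651] [-3.14053117e+00  7.22535817e-02 -7.64563507e-04]
```

View pics/w7c.png

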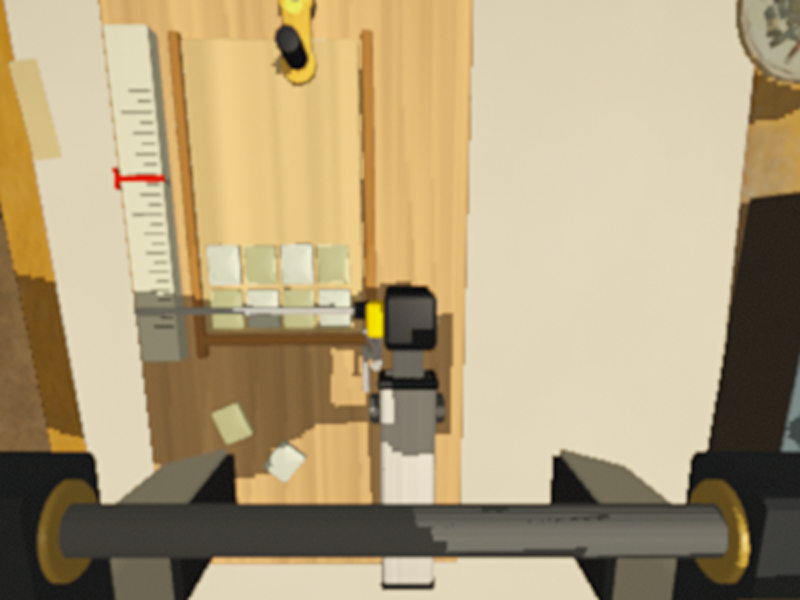

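Turnbutton now lies across the panel's edge (post at (290,45), bar to (298,80)). Red mark is at crop (140,178), blade tip (140,312), grip top about (411,315).

```bash
python3 - <<'E'
from h import *
np.set_printoptions(suppress=True,precision=4)
b=dict(np.load('pics/w7.npz'))
f=lambda u,v,z=None:world(b,120+u/2-.25,v/2-.25,z)
for s in('w7','d7'):
  W,c,uv=cloud(dict(np.load(f'pics/{s}.npz')),[.5,-.33,.086],[.58,-.24,.1]);print(s,len(W),W.min(0),W.max(0),np.median(W,0),np.percentile(W,[3,97],axis=0)[:,:2].mean(0))
px=b['pixels'].astype(int);m=(px[...,0]>150)&(px[...,1]<80)&(px[...,2]<80);m[200:]=0
v,u=np.where(m);R=np.array([world(b,a,q,.029) for a,q in zip(u,v)]);print('red',len(u),R.mean(0),R.min(0),R.max(0))
for n,p in dict(red=(150,178.5,.029),tip=(145,311.5,.044),blade2=(330,311,.044),edgeL=(470,100,.012),edgeL2=(462,470,.012),post=(289,43,.058),bend=(300,82,.027),screw=(296,5,.03)).items(): print(n,f(*p))
E
```

```text
w7 775 [ 0.5234 -0.2962  0.086 ] [ 0.554  -0.2706  0.0959] [ 0.5419 -0.283   0.0938] [ 0.542  -0.2833]
d7 92 [ 0.532  -0.2981  0.0862] [ 0.5572 -0.2721  0.0958] [ 0.5474 -0.2862  0.0922] [ 0.5449 -0.2859]
red 67 [ 0.4036 -0.2105  0.029 ] [ 0.3923 -0.2142  0.029 ] [ 0.418  -0.2053  0.029 ]
red [ 0.4104 -0.211   0.029 ]
tip [ 0.4035 -0.2783  0.044 ]
blade2 [ 0.501  -0.2826  0.044 ]
edgeL [ 0.5802 -0.1777  0.012 ]
edgeL2 [ 0.5726 -0.3886  0.012 ]
post [ 0.493  -0.1603  0.058 ]
bend [ 0.4925 -0.1686  0.027 ]
screw [ 0.4939 -0.1355  0.03  ]
```

{"api": "jog_arm", "payload": {"commands": "-1 .027 .118 0 0 0 0; -1 0 0 -.13 0 0 0; -1 0 0 -.13 0 0 0; -1 0 0 -.11 0 0 0; -1 0 0 -.06 0 0 0"}}

```text
clock: 10.55
position: [0.5392, -0.2834, 0.0328]
ee_rot: [-3.14, 0.073, 0.005]
force: [0.0, -0.1, -0.2]
width: 0.998
```

{"api": "jog_arm", "payload": {"commands": "0 0 0 -.035 0 0 0; 0 0 0 0 0 0 0; 0 0 0 0 0 0 0; 0 0 0 0 0 0 0; 0 0 0 0 0 0 0"}}

```text
clock: 11.05
position: [0.5414, -0.285, 0.026]
ee_rot: [3.14, -0.074, 0.003]
force: [0.9, -0.2, 0.1]
width: 0.612
```

```bash
python3 - <<'E'
from h import *
s=status.observe();print(s['position'],s['ee_rot'],s['force'],s['width']);b=snap('side','d8')
cv2.imwrite('pics/d8c.png',cv2.resize(b['pixels'][160:275,140:320,::-1],None,fx=4.4,fy=4.4,interpolation=cv2.INTER_CUBIC))
E
```

```text
[ 0.54135309 -0.28496931  0.02604158] [ 3.13986021e+00 -7.40463771e-02  2.88943500e-03] [ 0.8933094  -0.19800768  0.09359131] 0.612497324875015
```

View pics/d8c.png

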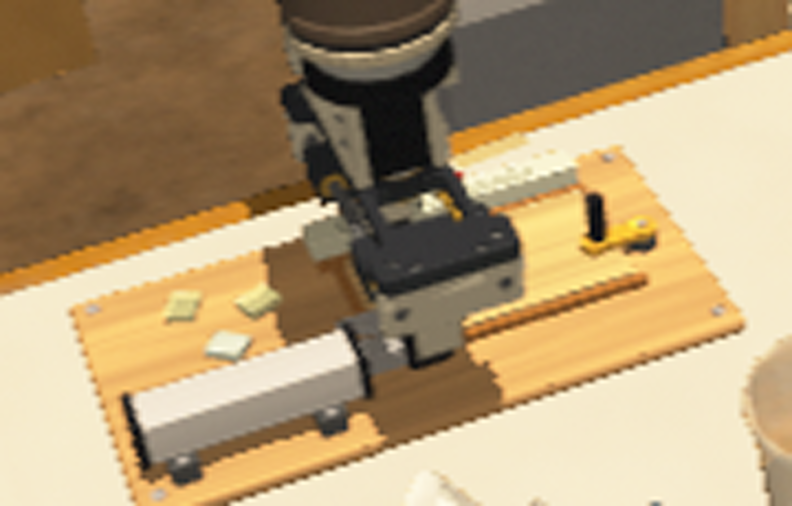

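The gripper straddles the grip and the turnbutton lies across the panel (crop (600,240)). Now I'll squeeze.

{"api": "jog_arm", "payload": {"commands": "1 0 0 0 0 0 0; 1 0 0 0 0 0 0; 1 0 0 0 0 0 0; 1 0 0 0 0 0 0; 1 0 0 0 0 0 0", "force": 20}}

```text
clock: 11.6
position: [0.5417, -0.2847, 0.0249]
ee_rot: [3.141, -0.073, 0.003]
force: [5.1, -1.6, -4.1]
width: 0.277
```

{"api": "jog_arm", "payload": {"commands": "1 0 0 0 0 0 0; 1 0 0 0 0 0 0; 1 0 0 0 0 0 0; 1 0 0 0 0 0 0; 1 0 0 0 0 0 0"}}

```text
clock: 12.1
position: [0.5417, -0.2847, 0.0249]
ee_rot: [3.141, -0.073, 0.003]
force: [5.1, -2.1, -4.1]
width: 0.275
```

{"api": "jog_arm", "payload": {"commands": "1 .0008 .02 0 0 0 0; 1 .0008 .02 0 0 0 0; 1 .0008 .02 0 0 0 0; 1 .0008 .02 0 0 0 0; 1 .0008 .02 0 0 0 0"}}

```text
clock: 12.6
position: [0.5429, -0.2552, 0.0249]
ee_rot: [3.14, -0.074, 0.003]
force: [5.2, -3.8, -4.6]
width: 0.278
```

{"api": "jog_arm", "payload": {"commands": "1 .0008 .02 0 0 0 0; 1 .0008 .02 0 0 0 0; 1 .0008 .02 0 0 0 0; 1 .0008 .02 0 0 0 0; 1 .0008 .02 0 0 0 0"}}

```text
clock: 13.1
position: [0.5441, -0.2254, 0.0249]
ee_rot: [3.14, -0.074, 0.003]
force: [6.6, -5.0, -5.8]
width: 0.276
```

{"api": "jog_arm", "payload": {"commands": "1 0 0 0 0 0 0; 1 0 0 0 0 0 0; 1 0 0 0 0 0 0; 1 0 0 0 0 0 0; 1 0 0 0 0 0 0"}}

```text
clock: 13.6
position: [0.5441, -0.2255, 0.0249]
ee_rot: [3.14, -0.074, 0.003]
force: [5.9, -3.3, -6.1]
width: 0.275
```

```bash
python3 - <<'E'
from h import *
s=status.observe();print(s['position'],s['ee_rot'],s['force'],s['width']);a=snap('wrist','w9');b=snap('side','d9');c=snap('scene','s9')
x=[cv2.resize(a['pixels'][100:300,100:360],(400,308),interpolation=3),cv2.resize(b['pixels'][175:245,170:300],(400,215),interpolation=3)]
y=cv2.resize(c['pixels'][150:250,355:455],(400,400),interpolation=3)
o=np.zeros((530,800,3),np.uint8);o[:308,:400]=x[0];o[310:525,:400]=x[1];o[:400,400:]=y
cv2.imwrite('pics/o9.png',o[:,:,::-1])
E
```

```text
[ 0.54410674 -0.22554523  0.02489807] [ 3.13981181 -0.07429934  0.00323206] [ 5.898065   -3.31017426 -6.07843777] 0.27521258141596017
```

View pics/o9.png

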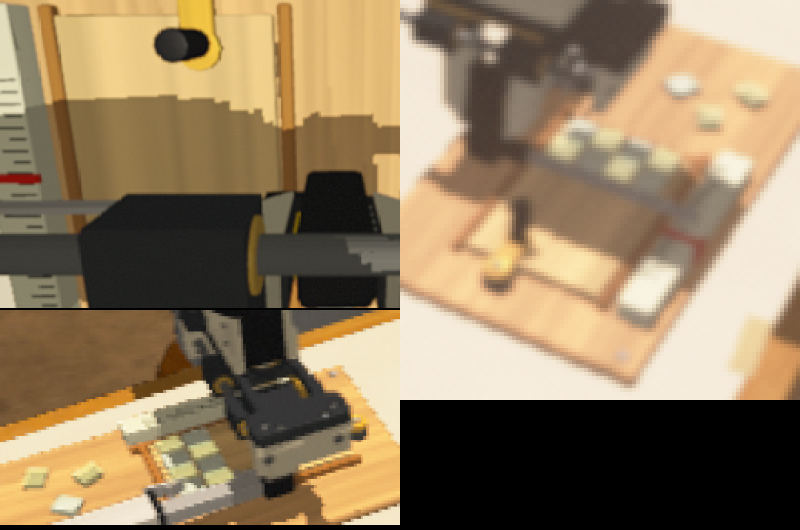

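The wrist panel shows the red mark at panel (20,179) and the blade at (60,208), just short of it. The turnbutton is still across. I'll measure the gap.

```bash
python3 - <<'E'
from h import *
np.set_printoptions(suppress=True,precision=4,linewidth=150)
a=dict(np.load('pics/w9.npz'));px=a['pixels'].astype(int)
for u in(106,112,118,124): print(u,[tuple(px[v,u]) for v in range(212,244)] if u in(112,) else '')
zc=a['z_map']
for u in(106,112,118,130,140,150):
  print(u,[int(round(world(a,u,v)[2]*1000)) for v in range(226,244)])
m=(px[...,0]>90)&(px[...,1]<45)&(px[...,2]<45);m[260:]=0;m[:190]=0;m[:,150:]=0
v,u=np.where(m);P=np.array([world(a,p,q,.029) for p,q in zip(u,v)]);print('red',len(u),u.min(),u.max(),v.min(),v.max(),P.mean(0))
th=-.042;ey=np.array([-np.sin(th),np.cos(th)])
W,c,uv=cloud(a,[.38,-.26,.036],[.5,-.2,.05]);print('blade',len(W),W.mean(0),'jig-y mean',(W[:,:2]@ey).mean(), (W[:,:2]@ey).std(),'red',(P[:,:2]@ey).mean())
E
```

```text
106 
112 [(np.int64(84), np.int64(65), np.int64(52)), (np.int64(108), np.int64(25), np.int64(20)), (np.int64(129), np.int64(16), np.int64(7)), (np.int64(133), np.int64(17), np.int64(11)), (np.int64(133), np.int64(18), np.int64(12)), (np.int64(134), np.int64(15), np.int64(9)), (np.int64(129), np.int64(25), np.int64(17)), (np.int64(110), np.int64(70), np.int64(55)), (np.int64(118), np.int64(115), np.int64(91)), (np.int64(135), np.int64(133), np.int64(106)), (np.int64(137), np.int64(133), np.int64(107)), (np.int64(139), np.int64(134), np.int64(108)), (np.int64(137), np.int64(132), np.int64(106)), (np.int64(121), np.int64(117), np.int64(94)), (np.int64(84), np.int64(80), np.int64(64)), (np.int64(96), np.int64(93), np.int64(73)), (np.int64(127), np.int64(122), np.int64(98)), (np.int64(129), np.int64(125), np.int64(101)), (np.int64(110), np.int64(106), np.int64(89)), (np.int64(90), np.int64(87), np.int64(76)), (np.int64(88), np.int64(84), np.int64(75)), (np.int64(87), np.int64(83), np.int64(76)), (np.int64(91), np.int64(86), np.int64(77)), (np.int64(98), np.int64(93), np.int64(83)), (np.in
[... 293 characters left out ...]
, np.int64(105)), (np.int64(139), np.int64(134), np.int64(108))]
118 
124 
106 [27, 27, 26, 27, 38, 39, 40, 41, 43, 44, 44, 45, 45, 26, 28, 27, 27, 28]
112 [27, 27, 26, 27, 36, 38, 40, 42, 44, 45, 43, 45, 45, 27, 27, 26, 26, 27]
118 [29, 27, 27, 28, 37, 38, 41, 42, 43, 44, 44, 44, 44, 27, 29, 26, 27, 27]
130 [23, 23, 24, 24, 36, 39, 40, 42, 44, 45, 45, 44, 44, 26, 26, 26, 26, 27]
140 [13, 12, 12, 14, 38, 39, 39, 41, 44, 44, 45, 44, 45, 15, 16, 16, 15, 16]
150 [19, 19, 20, 19, 37, 39, 41, 42, 44, 44, 43, 44, 44, 20, 18, 20, 19, 20]
red 252 84 125 208 223 [ 0.4027 -0.21    0.029 ]
blade 754 [ 0.4267 -0.219   0.0421] jig-y mean -0.20089009716198908 0.0009256370740963157 red -0.19295484274661967
```

```bash
python3 - <<'E'
from h import *
a=dict(np.load('pics/w9.npz'));th=-.042;ey=np.array([-np.sin(th),np.cos(th)])
W,c,uv=cloud(a,[.38,-.26,.0435],[.5,-.2,.05]);q=W[:,:2]@ey;print('blade top',q.mean(),q.min(),q.max())
for s in (W[:,0]<.415),(W[:,0]>.44):print(W[s].mean(0),q[s].mean())
for u in(106,112,118):
  for v in(213.5,216,218.5):
    w=world(a,u,v,.029);print(u,v,w[:2],w[:2]@ey)
E
```

```text
blade top -0.2013772516050126 -0.20309051730715275 -0.19959632319538229
[ 0.40786362 -0.21859609  0.04432294] -0.2012780810678426
[ 0.44590625 -0.22035832  0.04422698] -0.20144143788334898
106 213.5 [ 0.4056718  -0.20881137] -0.19159401641657242
106 216 [ 0.40526872 -0.21052896] -0.1933270172735904
106 218.5 [ 0.40486377 -0.21225452] -0.19506806364923454
112 213.5 [ 0.40962092 -0.20900102] -0.19161768475867896
112 216 [ 0.40922697 -0.21071911] -0.19335080405085223
112 218.5 [ 0.40883119 -0.21244518] -0.1950919697075543
118 213.5 [ 0.41357033 -0.20919068] -0.19164135483460032
118 216 [ 0.41318551 -0.21090928] -0.1933745925746405
118 218.5 [ 0.41279891 -0.21263585] -0.1951158775252334
```

{"api": "jog_arm", "payload": {"commands": "1 .0004 .009 0 0 0 0; 1 .0004 .009 0 0 0 0; 1 .0004 .0088 0 0 0 0; 1 0 0 0 0 0 0; 1 0 0 0 0 0 0"}}

```text
clock: 14.25
position: [0.5445, -0.2174, 0.0249]
ee_rot: [3.14, -0.074, 0.003]
force: [5.1, -3.5, -6.3]
width: 0.278
```

{"api": "jog_arm", "payload": {"commands": "1 0 0 0 0 0 0; 1 0 0 0 0 0 0; 1 0 0 0 0 0 0; 1 0 0 0 0 0 0; 1 0 0 0 0 0 0"}}

```text
clock: 14.75
position: [0.5445, -0.2176, 0.0249]
ee_rot: [3.14, -0.075, 0.003]
force: [5.6, -3.3, -6.3]
width: 0.278
```

```bash
python3 - <<'E'
from h import *
s=status.observe();print(s['position'],s['force'],s['width'],s['clock'])
th=-.042;ey=np.array([-np.sin(th),np.cos(th)])
a=snap('wrist','w10')
W,c,uv=cloud(a,[.38,-.26,.0435],[.5,-.19,.05]);q=W[:,:2]@ey;k=W[:,0]<.42;print('blade',q.mean(),q[k].mean())
px=a['pixels'].astype(int);m=(px[...,0]>90)&(px[...,1]<45)&(px[...,2]<45);m[260:]=0;m[:180]=0;m[:,200:]=0
v,u=np.where(m)
if len(u):
  P=np.array([world(a,p,r,.029) for p,r in zip(u,v)]);print('visible red',len(u),P.mean(0),(P[:,:2]@ey).mean(),(P[:,:2]@ey).min(),(P[:,:2]@ey).max())
W,c,uv=cloud(a,[.44,-.21,.014],[.53,-.14,.024]);print('panel z',np.median(W[:,2]))
o=cv2.resize(a['pixels'][80:300,60:360,::-1],None,fx=2.6,fy=2.6,interpolation=3);cv2.imwrite('pics/w10c.png',o[:580])
E
```

```text
[ 0.54447079 -0.21761308  0.02492667] [ 5.64211835 -3.25749117 -6.33829161] 0.2778684401187468 14.75
blade -0.19337876136596355 -0.1933965044127715
visible red 243 [ 0.40372422 -0.20969553  0.029     ] -0.1925591775790678 -0.19583604229770823 -0.18736275423867513
panel z 0.020017944170195597
```

```bash
python3 -c "
from cell import arm;print(arm.sign_off())"
```

```text
the job is handed in; nothing more can be done
None
```

I handed the job in at about 14.8 s. The turnbutton lies across the panel's edge, and the gripper is still squeezing the gauge grip with the blade at the red mark. No verdict was reported, so success is not confirmed.

**What I did:**
- **Turnbutton:** I gripped the post and swung it round until it met its stop. The first try missed because the jaws closed above the post. In the depth images the finger tips sat about 30 mm above the reported TCP height, so I allowed for that afterwards.
- **Gauge arm:** I squeezed the grip at 20 N and drew the arm out about 67 mm to the left.

**Last checks:**
- **Blade and mark:** the blade was at −193.4 mm along the scale axis. The mark was at −193.3 mm in the picture before the last 8 mm move, and −192.6 mm in the final picture (front tab included). That puts the blade within about 1 mm, with 4 mm allowed.
- **Lock button:** the jaw opening was about 25.5 mm, against 26 mm with the button fully in. I judged the button only by that width.
- **Arm at rest:** the TCP moved only about 0.2 mm between the last two readings.
- **Panel:** its top was at 20.0 mm, so it lies flat.
- **Turnbutton, phone and cup:** I last saw the turnbutton across the panel in the picture before the last 8 mm move. I made no final check of the phone or cup, but the arm never went near them.

The viewer had reached its 12-picture limit, so the final position was checked by numbers only, not by eye.

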